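# Release and draw the barrel of a steering lock through its access hole

### The arm

A 6-joint arm with a two-finger parallel gripper is mounted at the origin on a cart in front of the work surface, level with it; the furniture and walls round the work are solid. World frame = base frame: x ahead of the robot, y to its left, z up, the work surface at z = 0. Lengths are in mm, angles in rad, forces in N, time in s.
With the tool pointing down it reaches from about 275 to 1000 mm from the base axis. Payload 8.4 kg.
Tool frame: the origin (TCP) lies at the very end of the fingers, on their centre line; the grasp point (between the pads) lies 19 mm behind it (r.pinch_z is the distance from the TCP to the grasp point, in mm); z points along the fingers, y is the line along which they close (so a half turn about z gives the same grasp; the last joint's range is limited). The gripper opens to 85 mm and grips with 20 to 120 N. Pads are 22 mm wide; open, the fingers measure 114 mm over their backs; the gripper's body (76 mm by 85 mm) begins 54 mm behind the grasp point. The pads swing forward as they close: fully open they stand 13 mm farther back than shut.
Start: joints at [-1.148, 0.353, 1.633, -0, 1.155, -0.002], TCP at [257.585, -569.454, 231.281] pointing down, gripper open.
Joint ranges: [-2.63, 2.63], [-0.92, 2.1], [0.06, 2.66], [-1.3, 4.44], [0, 2.69], [-3.02, 3.02]. Speed limits (rad/s): [2.22, 2.22, 2.79, 3.14, 3.14, 3.14].

### API

Orientations are given as [roll, pitch, yaw] about the fixed x, y, z axes, in that order (R = Rz(yaw) Ry(pitch) Rx(roll)).
In Python, from rig import r gives the robot as it stands.
- The arm moves only by the tool carry_out, never from a script. Its argument "series" is a list of rows, each a list of 7 numbers: the turn, a rotation vector about the tool's x, y, z as a fraction of full scale, then the shift along the tool's x, y, z as a fraction of full scale, then the gripper command: -1 is fully open, 1 is shut, values between are in proportion. A call has 1 to 8 rows; each row is the pose to reach, as a shift and turn from the pose commanded when the call began, along the tool's axes at that moment, turning the shorter way round; what a row does not reach only later rows make up. Full scale, the value 1, is 0.25 m for a shift and pi rad for a turn. A row lasts 1/8 s, in which the tool goes at most 62.5 mm and 10.7 degrees, less where a joint would pass 70% of its speed; a pose out of reach is approached as far as the arm can. A call with a number of a shift or a turn outside -1 to 1 is refused whole. A call with a gripper value outside its range is refused whole. The fingers move at their own pace and stop on an object; "force" is the grip in N (left out, the last holds). Time passes only in rows, so rows that repeat a pose let the fingers close. It gives the time, the measured TCP pose, the force, the opening and the grip force at its end, in the units of the state.
- r.sense(): the state, without advancing time (a new reading comes with each control period).
- r.grab_frame(name): name is "scene" or "top" or "wrist"; returns the picture (384x512x3 uint8, red, green, blue); there is no depth.
- r.get_calibration(name): a dict with "K" (3x3 intrinsics, pixels), "pose" (4x4, takes a point from camera to world coordinates). Camera axes: x right, y up, looking along -z (the intrinsics and any distortion apply to the point x, -y, -z); pixel columns grow to the right and rows downward; lengths in mm; the calibration is good to about 2 mm. A picture is of the moment at which its call begins: read the wrist's pose just before it. get_calibration takes no time and is no camera call; for the wrist camera it gives the pose at the moment of the call.
- r.sign_off(): hands the job in; it is judged then, once.
Trained networks look in the newest picture that a camera, given by its name, has taken for a name from the list of things; names that differ only in an ending like _2 or _b are one class to them, and where a whole thing is asked for, a point or a joint stands for the part that bears it (a point fixed in the world has none). Each returns a list of dicts, best first, with "score" (0 to 1); they miss things now and then, are a little off and sometimes report something else, mostly with a low value. They report only what shows in the picture. A call takes as long as a camera call.
- r.silhouettes(camera, label): "region" (384x512 bool, what is visible of it) and "position" ([row, column] in pixels, amid what is visible of it).
The state is a dict: "clock": time; "qpos": joint angles; "qvel": joint speeds; "joint_efforts": joint torques, N m; "eef_pos": TCP position; "tcp_rot": TCP orientation; "contact_force": force on the tool from outside, world axes, zero at the start; "wrist_torque": the same for the moment, N m; "opening": opening from 0.0 (shut) to 1.0 (fully open); "grasp_force": force on a finger pad.
Only numpy, scipy, OpenCV 4.12 (cv2) and the standard library are available. Lean on these libraries where they do the work, as an engineer would, in place of code of your own. Each camera call takes 0.05 s, during which the arm holds its last target. There are 200 camera calls.

### The job

Take the lock barrel out of the steering lock on the bench. Take the slim blue pin punch from its stand, reach down through the access hole in the top of the lock and feel for the hidden spring catch, press it gently just until the barrel springs forward, without leaning hard on the casting or on the catch's stop; then stand the punch upright in the stand again, draw the barrel straight out and lay it down, not drop it, in the free part of the steel parts tray. Leave everything else where it is.

Things in the scene. Friction and masses are not known exactly. Their poses are not given: they have to be found in the camera images.
- lock: grey cast steering lock, fixed, clamped on a stub of tube over a dark base plate (120 x 120 x 8 mm) on the bench. Origin on the bench under the plate's middle; x runs along the barrel from the key (-x, robot side) inwards, z up. Housing: level tube 44 mm across, x = -34 to 36 mm, axis y = 0, z = 58 mm, with a round boss 38 mm across on top. Nuts stand to z = 24 mm at x, y = +-47 mm
- hole_mouth (a point): centre of the mouth of the access hole in the boss's flat top, 107 mm above the bench (x = 13, y = 0 of the lock); axes parallel to the lock's. The hole is 9 mm across and straight down, its wall 5 mm thick; below lies a hidden chamber
- hole_foot (a point): lower end of the hole, 5 mm below the mouth; axes parallel to the lock's
- catch: hidden spring catch, a steel plate inside the lock. Origin on the barrel's axis below the hole; z up. Its round pad, 13 mm across, faces the hole 7 to 22 mm below the mouth, set differently in each lock: only feeling tells. Pressed about 5 mm (it starts to yield at 3 to 7 N, 5 to 10 N at the end) it frees the barrel and the push drops by 1 to 4 N; 1.5 mm farther is a rigid stop. It springs back
- bore_front (a point): centre of the bore in the housing's front face, on the barrel's axis; axes parallel to the lock's
- barrel: brass lock barrel with key, loose, 0.16 kg, held in the lock by the catch. Origin on its axis at the back of its dark flange (31 mm across, 7 mm thick); x from key to inner end. Body behind the flange 24 mm across, 62 mm long, 1.5 mm play. Held, the origin is 2 mm before the housing's face; freed, a spring slides it 12 to 18 mm out within a second; the rest must be drawn out along the lock's -x
- key_bow (a point): middle of the black key bow on the barrel, an upright plate 30 mm along the barrel's x, 10 mm thick (along y), 34 mm high, 28 mm before the barrel's origin
- barrel_end (a point): inner end of the barrel on its axis, 62 mm behind its origin
- pin_punch: slim punch with blue body, loose, 0.09 kg, upright in the stand, tip down. Origin on its axis under its collar, where it rests on the stand; z away from the tip. Below: pin 6 mm across, 58 mm long. Above: collar 20 mm across, 6 mm high, then a hexagonal body 13 mm across flats, z = 6 to 62 mm, two of its flats facing +x and -x; rounded top at 68 mm
- pin_punch_tip (a point): tip of the pin of the slim punch, 58 mm below its origin
- drift: thick dark drift punch that stands in another hole of the stand (pin 11 mm across, hexagonal body 16 mm across flats); it does not fit the access hole and stays where it is
- stand: wooden punch stand, fixed: block 56 (x) by 150 (y) by 62 mm high, three upright through holes 13 mm across on its middle line at y = -48, 0, 48 mm; the punches stand in the outer two, either way round, the middle one is empty. Origin under its centre on the bench
- tray: steel parts tray, fixed, 124 mm (x) by 220 mm (y) outside, walls 3 mm, rim 31 mm above the bench, flat floor 9 mm above it. Origin under its centre on the bench. A nut and a bearing lie near its +y end, beyond y = 35 mm; the rest of the floor is empty
- tray_floor (a point): centre of the tray's floor, on its surface; axes parallel to the tray's
- big_nut: big steel nut, 42 mm, lying in the tray near its +y end
- bearing: steel ball bearing, 52 mm, lying in the tray near its +y end
- plug: white spark plug, 90 mm long, lying on the bench near its front edge

How it is judged:
By the outcome, as a careful person would: the job done as asked, in the order asked, and still so for the second after the job is handed in, with the robot touching nothing.
It also fails if it takes over 67 s, if anything falls off the work surface, if the arm or the gripper's body presses on something with over 40 N, if the wrist force passes 120 N, or if a joint passes its speed limit or range.

## Working session

There is one attempt and no reset: what is moved stays moved. The work goes in short steps, Python scripts to look and compute and a tool call to move; the robot and the scene stay as the last step left them, time stands still between calls to the robot, and variables do not carry over. Pictures are saved under pics/ and viewed, at most 10 in all, crops included, and the job is handed in when it is done.

Besides the shell and the picture viewer there is one more tool, called after "Request:" as a command line: name --pt "numbers of a row" for each row, then --argument value for the rest. carry_out: Moves the arm, as the interface text tells. Its arguments: {"type":"object","properties":{"series":{"type":"array"},"force":{"type":"number"}},"required":["series"]}

```bash
mkdir -p pics; ls
cat > h.py <<'E'
import numpy as np,cv2
from rig import r
from scipy.spatial.transform import Rotation as R
def ray(cal,px):
    K=np.array(cal["K"]);T=np.array(cal["pose"]);row,col=px
    d=np.array([(col-K[0,2])/K[0,0],-(row-K[1,2])/K[1,1],-1.])
    return T[:3,3],T[:3,:3]@d
def onz(cal,px,z):
    o,d=ray(cal,px);return o+d*(z-o[2])/d[2]
def proj(cal,p):
    K=np.array(cal["K"]);T=np.array(cal["pose"]);q=T[:3,:3].T@(np.array(p)-T[:3,3])
    return [K[0,0]*q[0]/-q[2]+K[0,2],K[1,1]*-q[1]/-q[2]+K[1,2]]
def tri(c1,p1,c2,p2):
    A=[];b=[]
    M=np.zeros((3,3));v=np.zeros(3)
    for c,p in((c1,p1),(c2,p2)):
        o,d=ray(c,p);d=d/np.linalg.norm(d);P=np.eye(3)-np.outer(d,d);M+=P;v+=P@o
    return np.linalg.solve(M,v)
def st():
    s=r.sense();print({k:np.round(s[k],3).tolist() for k in("clock","eef_pos","tcp_rot","contact_force","opening","grasp_force","qpos")})
    return s
E
python3 - <<'E'
from h import *
s=st();ims=[]
for n in("scene","top"):
    im=r.grab_frame(n);ims.append(im);c=r.get_calibration(n);print(n,np.round(c["pose"],3).tolist(),np.round(c["K"],1).tolist(),[k for k in c])
    for l in("lock","hole_mouth","barrel","key_bow","pin_punch","drift","stand","tray","big_nut","bearing","plug"):
        o=r.silhouettes(n,l)
        print(l,[(round(d["score"],2),np.round(d["position"]).tolist(),int(d["region"].sum()), np.round(onz(c,d["position"],0)).tolist()[:2]) for d in o[:2]])
cv2.imwrite("pics/a.png",ims[0][:,:,::-1]);cv2.imwrite("pics/b.png",ims[1][:,:,::-1])
print(r.sense()["clock"])
E
```

```text
pics
{'clock': 0.0, 'eef_pos': [257.377, -569.03, 230.553], 'tcp_rot': [-3.14, -0.0, 0.425], 'contact_force': [-0.719, -0.056, -0.512], 'opening': 0.996, 'grasp_force': 0.0, 'qpos': [-1.148, 0.354, 1.634, 0.0, 1.155, -0.002]}
scene [[-0.64, 0.516, -0.57, -9.656], [-0.769, -0.448, 0.456, 673.687], [-0.02, 0.73, 0.684, 773.71], [0.0, 0.0, 0.0, 1.0]] [[481.5, 0.0, 251.1], [0.0, 481.5, 194.1], [0.0, 0.0, 1.0]] ['K', 'pose']
lock [(0.84, [216.0, 237.0], 2541, [600.0, 228.0])]
hole_mouth [(0.57, [212.0, 232.0], 2528, [619.0, 228.0])]
barrel [(0.84, [208.0, 260.0], 244, [586.0, 171.0])]
key_bow [(0.73, [208.0, 260.0], 276, [585.0, 172.0]), (0.68, [214.0, 233.0], 2728, [612.0, 230.0])]
pin_punch [(0.77, [232.0, 195.0], 229, [624.0, 327.0]), (0.59, [213.0, 230.0], 2650, [620.0, 233.0])]
drift [(0.82, [262.0, 214.0], 316, [529.0, 345.0])]
stand [(0.72, [276.0, 206.0], 2311, [511.0, 379.0])]
tray [(0.64, [209.0, 336.0], 4274, [471.0, 45.0])]
big_nut [(0.61, [224.0, 302.0], 233, [489.0, 134.0])]
bearing [(0.69, [238.0, 317.0], 436, [438.0, 139.0])]
plug [(0.63, [272.0, 262.0], 268, [446.0, 285.0
[... 361 characters left out ...]
[(0.73, [208.0, 179.0], 2057, [520.0, 385.0]), (0.63, [193.0, 258.0], 160, [558.0, 206.0])]
key_bow [(0.67, [236.0, 324.0], 5250, [463.0, 55.0]), (0.49, [194.0, 259.0], 132, [555.0, 204.0])]
pin_punch [(0.54, [173.0, 252.0], 2708, [604.0, 222.0])]
drift [(0.68, [230.0, 170.0], 105, [469.0, 402.0]), (0.68, [235.0, 324.0], 5403, [466.0, 55.0])]
stand [(0.74, [178.0, 246.0], 2692, [593.0, 235.0]), (0.67, [210.0, 181.0], 1862, [515.0, 379.0])]
tray [(0.71, [237.0, 322.0], 5384, [461.0, 60.0])]
big_nut [(0.68, [230.0, 285.0], 91, [475.0, 144.0])]
bearing [(0.73, [246.0, 289.0], 358, [440.0, 135.0])]
plug [(0.7, [194.0, 260.0], 139, [555.0, 201.0]), (0.64, [244.0, 219.0], 212, [441.0, 292.0])]
1.2
```

View pics/a.png

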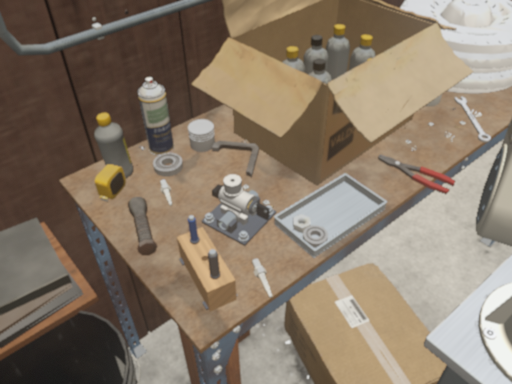

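View pics/b.png

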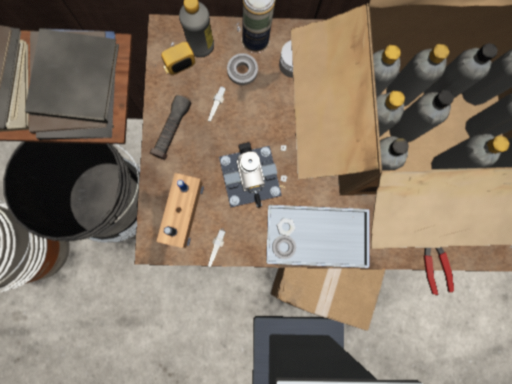

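The scene image shows the blue punch at about (192,230) and the drift at (214,262). In the top view they are at (182,186) and (170,230). The lock is at (248,172) with its key toward the robot at (257,200), the tray is at (320,237), and the cardboard flap overhangs beyond column 375. I'll go around the box to a near view.

```bash
cat >> h.py <<'E'
def rows(pos,rpy=None,s=None):
    s=s or r.sense();R0=R.from_euler("xyz",s["tcp_rot"])
    sh=R0.inv().apply(np.array(pos)-s["eef_pos"])/250
    rv=(R0.inv()*R.from_euler("xyz",rpy)).as_rotvec()/np.pi if rpy is not None else np.zeros(3)
    return np.round(np.r_[rv,sh],4).tolist()
def tcpT(s):
    T=np.eye(4);T[:3,:3]=R.from_euler("xyz",s["tcp_rot"]).as_matrix();T[:3,3]=s["eef_pos"];return T
E
python3 - <<'E'
from h import *
s=st();c=r.get_calibration("wrist");X=np.linalg.inv(tcpT(s))@np.array(c["pose"]);print(np.round(X,3).tolist(),np.round(c["K"],1).tolist())
a,b=r.get_calibration("scene"),r.get_calibration("top")
print("punch",tri(a,(218,192),b,(186,182)),"drift",tri(a,(256,213),b,(231,169)),"boss",tri(a,(180,232),b,(155,249)))
for t,y in (((330,-320,400),1.0),((330,-90,420),1.4),((330,100,430),1.8),((480,260,430),2.2)): print(rows(t,(np.pi,0,y)))
for p in((238,163),(178,199),(177,176),(247,186)): print(onz(b,p[::-1] if 0 else (p[0],p[1]),62))
E
```

```text
{'clock': 1.2, 'eef_pos': [257.607, -569.465, 231.3], 'tcp_rot': [3.142, 0.0, 0.425], 'contact_force': [-0.91, -0.933, -0.544], 'opening': 1.0, 'grasp_force': 0.0, 'qpos': [-1.148, 0.353, 1.633, -0.0, 1.155, -0.002]}
[[-0.0, 0.962, 0.272, 69.719], [1.0, 0.0, 0.0, -0.24], [0.0, 0.272, -0.962, -143.48], [0.0, 0.0, 0.0, 1.0]] [[330.3, 0.0, 256.1], [0.0, 330.3, 193.8], [0.0, 0.0, 1.0]]
punch [551.79066661 364.76587604 124.51009632] drift [461.66845874 386.1431883  113.45973471] boss [619.51397622 227.48253589  96.34886129]
[0.0, 0.0, -0.1831, 0.6751, -0.7898, -0.6749]
[0.0, 0.0, -0.3104, 1.0543, -1.628, -0.7549]
[0.0, 0.0, -0.4377, 1.3676, -2.3204, -0.795]
[0.0, 0.0, -0.565, 2.178, -2.6562, -0.795]
[449.26529079 406.49579801  62.        ]
[578.44909012 336.33735993  62.        ]
[579.36098299 385.39989576  62.        ]
[431.67404871 357.8153291   62.        ]
```

Request:
carry_out --pt "0 0 -0.09 0.3 -0.35 -0.5 -1" --pt "0 0 -0.183 0.675 -0.79 -0.675 -1" --pt "0 0 -0.183 0.675 -0.79 -0.675 -1" --pt "0 0 -0.183 0.675 -0.79 -0.675 -1" --pt "0 0 -0.183 0.675 -0.79 -0.675 -1" --pt "0 0 -0.183 0.675 -0.79 -0.675 -1"

```text
clock: 1.95
eef_pos: [331.4, -318.0, 403.0]
tcp_rot: [3.136, 0.0, 1.003]
contact_force: [-0.5, -0.6, 0.1]
opening: 1.001
grasp_force: 0.0
```

Run:
```python
from h import *
s=st()
for t,y in (((320,-90,400),1.6),((330,70,400),2.0),((540,280,320),2.9)): print(rows(t,(np.pi,0,y)))
```

```text
{'clock': 1.95, 'eef_pos': [331.363, -317.971, 403.001], 'tcp_rot': [3.136, 0.0, 1.003], 'contact_force': [-0.457, -0.635, 0.067], 'opening': 1.001, 'grasp_force': 0.0, 'qpos': [-0.769, -0.047, 1.735, 0.001, 1.449, -0.201]}
[0.0016, 0.0006, -0.1899, 0.7445, -0.5286, 0.009]
[0.0015, 0.0009, -0.3173, 1.3057, -0.8389, 0.0073]
[0.001, 0.0016, -0.6037, 2.4656, -0.5838, 0.3283]
```

Request:
carry_out --pt "0 0 -0.23 0.98 -0.68 0 -1" --pt "0 0 -0.23 0.98 -0.68 0 -1" --pt "0 0 -0.23 0.98 -0.68 0 -1" --pt "0 0 -0.23 0.98 -0.68 0 -1" --pt "0 0 -0.23 0.98 -0.68 0 -1"

```text
clock: 2.58
eef_pos: [318.9, -20.6, 399.7]
tcp_rot: [3.141, 0.0, 1.724]
contact_force: [0.3, -0.3, 0.2]
opening: 0.996
grasp_force: 0.0
```

Run:
```python
from h import *
s=st()
for t,y in (((340,100,400),2.2),((500,220,380),2.6),((540,280,320),2.9)): print(rows(t,(np.pi,0,y)))
```

```text
{'clock': 2.575, 'eef_pos': [318.894, -20.576, 399.743], 'tcp_rot': [3.141, 0.0, 1.724], 'contact_force': [0.291, -0.327, 0.2], 'opening': 0.996, 'grasp_force': 0.0, 'qpos': [-0.069, -0.303, 1.945, -0.0, 1.499, -0.223]}
[0.0001, 0.0001, -0.1514, 0.4637, 0.1572, -0.001]
[0.0001, 0.0001, -0.2788, 0.8403, 0.863, 0.0792]
[0.0001, 0.0001, -0.3742, 1.053, 1.0577, 0.3192]
```

Request:
carry_out --pt "0 0 -0.15 0.464 0.157 0 -1" --pt "0 0 -0.15 0.464 0.157 0 -1" --pt "0 0 -0.37 1.0 1.0 0.3 -1" --pt "0 0 -0.37 1.0 1.0 0.3 -1" --pt "0 0 -0.37 1.0 1.0 0.3 -1" --pt "0 0 -0.37 1.0 1.0 0.3 -1" --pt "0 0 -0.37 1.0 1.0 0.3 -1" --pt "0 0 -0.37 1.0 1.0 0.3 -1"

```text
clock: 3.58
eef_pos: [528.9, 262.4, 323.6]
tcp_rot: [-3.14, -0.002, 2.884]
contact_force: [-0.3, -0.5, -0.4]
opening: 0.997
grasp_force: 0.0
```

Run:
```python
from h import *
s=st();c=r.get_calibration("wrist");im=r.grab_frame("wrist")
np.savez("w1.npz",im=im,K=c["K"],pose=c["pose"])
for l in("lock","key_bow","barrel","pin_punch","drift","stand","tray"):
    o=r.silhouettes("wrist",l);print(l,[(round(d["score"],2),np.round(d["position"]).tolist(),int(d["region"].sum())) for d in o[:2]])
cv2.imwrite("pics/c.png",cv2.resize(im[:,:,::-1],(800,600),interpolation=cv2.INTER_CUBIC))
```

```text
{'clock': 3.575, 'eef_pos': [528.854, 262.396, 323.646], 'tcp_rot': [-3.14, -0.002, 2.884], 'contact_force': [-0.288, -0.484, -0.365], 'opening': 0.997, 'grasp_force': 0.0, 'qpos': [0.458, 0.227, 1.599, -0.0, 1.319, -0.854]}
lock [(0.97, [209.0, 248.0], 6597)]
key_bow [(0.58, [178.0, 222.0], 510)]
barrel [(0.67, [180.0, 222.0], 523)]
pin_punch [(0.87, [164.0, 352.0], 379)]
drift [(0.84, [73.0, 358.0], 561), (0.63, [209.0, 247.0], 6717)]
stand [(0.64, [111.0, 337.0], 6159)]
tray [(0.86, [142.0, 101.0], 14948)]
```

View pics/c.png

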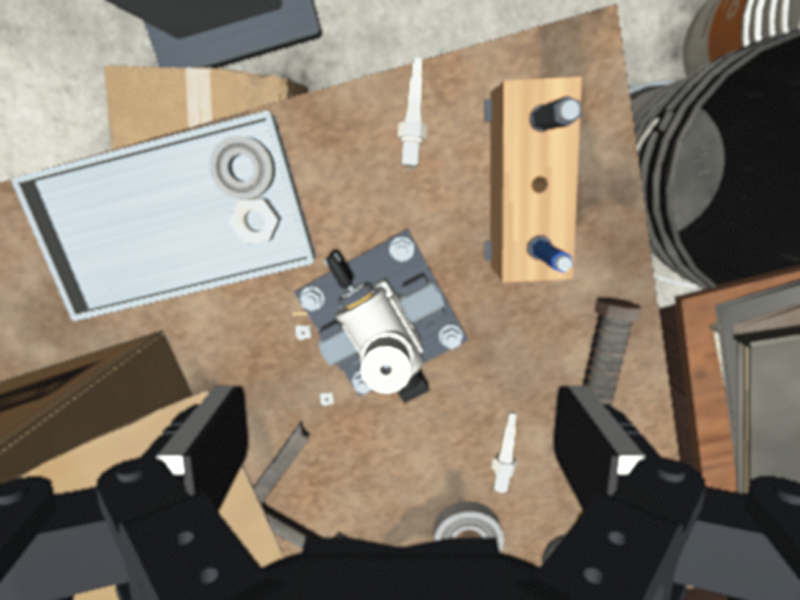

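The wrist view (800×600) shows:
- Access hole at about (386,370).
- Base nuts at (312,299), (402,248), (451,336) and (360,381).
- Key bow at (340,268).
- Stand top corners at (505,78), (582,78), (573,278) and (503,282), with its empty hole at (540,185).
- Blue punch with its collar at (543,247) and top at (566,263).

Run:
```python
from h import *
c=dict(np.load("w1.npz"));k=1.5625
f=lambda u,v,z:onz(c,(v/k,u/k),z)
print("hole",f(386,370,107),"midhole",f(540,185,62),"collar",f(543,247,66),"top",f(566,263,128))
C=np.array([f(*p,62) for p in((505,78),(582,78),(573,278),(503,282))]);print(C, C.mean(0), cv2.minAreaRect(C[:,:2].astype(np.float32)))
N=np.array([f(*p,24) for p in((312,299),(402,248),(451,336),(360,381))]);print(N,N.mean(0));d=[N[3]-N[0],N[2]-N[1],];print([np.arctan2(x[1],x[0]) for x in d],[np.linalg.norm(x) for x in d]); d=[N[1]-N[0],N[2]-N[3]];print([np.arctan2(x[1],x[0])-np.pi/2 for x in d])
print("bow",f(340,255,75))
T=np.array([f(*p,31) for p in((15,181),(269,114),(313,260),(75,318))]);print(T,T.mean(0))
```

```text
hole [608.85184893 230.49054967 107.        ] midhole [509.61547739 378.41843838  62.        ] collar [556.48406762 370.99399305  66.        ] top [556.54947915 369.92490852 128.        ]
[[428.36031863 367.82011921  62.        ]
 [442.63618024 421.86200574  62.        ]
 [588.35211336 390.62442998  62.        ]
 [577.25478787 335.52757612  62.        ]] [509.15085003 378.95853276  62.        ] ((508.7631530761719, 379.134033203125), (56.1971435546875, 152.3560333251953), 77.76309204101562)
[[559.9165266  173.07139789  24.        ]
 [536.03259755 262.22974904  24.        ]
 [625.37491532 284.77401184  24.        ]
 [647.00024146 192.58220919  24.        ]] [592.08107023 228.16434199  24.        ]
[np.float64(0.22040680920033962), np.float64(0.2471758264201956)] [np.float64(89.24261958890658), np.float64(92.14278881128989)]
[np.float64(0.26173681704188567), np.float64(0.23040334573701338)]
bow [520.70247163 216.83197958  75.        ]
[[399.66659317 -31.83805046  31.        ]
 [403.76299109 187.46279235  31.        ]
 [525.45484752 186.01140728  31.        ]
 [521.53296492 -33.70456702  31.        ]] [462.60434918  76.98289554  31.        ]
```

Run:
```python
from h import *
s=st();print(rows((556.5,370.4,200),(np.pi,0,2.94)))
```

```text
{'clock': 3.975, 'eef_pos': [528.568, 262.531, 325.878], 'tcp_rot': [3.141, 0.001, 2.884], 'contact_force': [0.124, 0.141, -0.356], 'opening': 0.999, 'grasp_force': 0.0, 'qpos': [0.458, 0.223, 1.599, -0.0, 1.318, -0.855]}
[0.0003, 0.0003, -0.0178, 0.0024, 0.4453, 0.5039]
```

Request:
carry_out --pt "0 0 -0.018 0.0024 0.445 0.3 -1" --pt "0 0 -0.018 0.0024 0.445 0.504 -1" --pt "0 0 -0.018 0.0024 0.445 0.504 -1" --pt "0 0 -0.018 0.0024 0.445 0.504 -1" --pt "0 0 -0.018 0.0024 0.445 0.504 -1"

```text
clock: 4.6
eef_pos: [556.8, 370.4, 200.3]
tcp_rot: [3.141, 0.001, 2.941]
contact_force: [0.2, 0.2, 0.6]
opening: 1.0
grasp_force: 0.0
```

Run:
```python
from h import *
s=st();c=r.get_calibration("wrist");im=r.grab_frame("wrist")
o=r.silhouettes("wrist","pin_punch")[0];print(o["score"],o["position"],proj(c,(556.5,370.4,130)),proj(c,(556.5,370.4,65)))
print(rows((556.5,370.4,88),(np.pi,0,2.94)))
y,x=max(0,int(o["position"][0])-90),int(o["position"][1])-100
print(x,y)
cv2.imwrite("pics/d.png",cv2.resize(im[y:y+150,x:x+200,::-1],(800,600),interpolation=cv2.INTER_CUBIC))
```

```text
{'clock': 4.6, 'eef_pos': [556.775, 370.411, 200.285], 'tcp_rot': [3.141, 0.001, 2.941], 'contact_force': [0.242, 0.208, 0.58], 'opening': 1.0, 'grasp_force': 0.0, 'qpos': [0.585, 0.448, 1.562, -0.0, 1.131, -0.785]}
0.83 [190.7, 252.9] [np.float64(255.09336809409157), np.float64(204.8593844491153)] [np.float64(255.26616222165802), np.float64(181.97038720964827)]
[0.0006, 0.0007, 0.0002, 0.0041, -0.0014, 0.4532]
152 100
```

View pics/d.png

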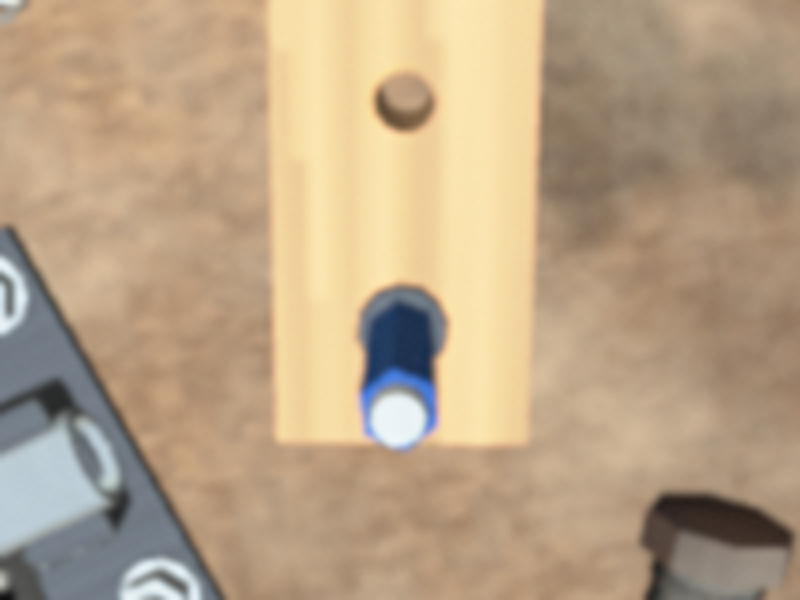

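The crop shows the punch top at crop (398,417), about 2 mm to the left in tool y, and its flats square to the fingers. I'll correct for that, descend and grip.

Request:
carry_out --pt "0 0 0 0.004 -0.0085 0.2 -1" --pt "0 0 0 0.004 -0.0085 0.4 -1" --pt "0 0 0 0.004 -0.0085 0.45 -1" --pt "0 0 0 0.004 -0.0085 0.45 -1" --pt "0 0 0 0.004 -0.0085 0.45 0.3" --force 40

```text
clock: 5.32
eef_pos: [556.6, 369.6, 89.2]
tcp_rot: [3.139, 0.003, 2.941]
contact_force: [1.1, 0.6, 0.3]
opening: 0.814
grasp_force: 0.0
```

Request:
carry_out --pt "0 0 0 0 0 0 0.6" --pt "0 0 0 0 0 0 1" --pt "0 0 0 0 0 0 1" --pt "0 0 0 0 0 0 1" --pt "0 0 0 0 0 0 1" --pt "0 0 0 0 0 0 1" --pt "0 0 0 0 0 0 1" --pt "0 0 0 0 0 0 1" --force 40

```text
clock: 6.32
eef_pos: [555.2, 368.9, 87.0]
tcp_rot: [3.141, 0.0, 2.941]
contact_force: [-0.9, 0.1, 5.1]
opening: 0.143
grasp_force: 39.0
```

Request:
carry_out --pt "0 0 0 0 0 0 1" --pt "0 0 0 0 0 -0.08 1" --pt "0 0 0 0 0 -0.3 1" --pt "0 0 0 0 0 -0.5 1" --pt "0 0 0 0 0 -0.6 1" --pt "0 0 0 0 0 -0.6 1" --force 80

```text
clock: 7.08
eef_pos: [556.2, 369.5, 239.8]
tcp_rot: [3.138, 0.004, 2.941]
contact_force: [0.6, -0.2, -0.8]
opening: 0.14
grasp_force: 77.9
```

Run:
```python
from h import *
s=st();print(rows((598,228,225),(np.pi,0,2.94)))
```

```text
{'clock': 7.075, 'eef_pos': [556.169, 369.53, 239.85], 'tcp_rot': [3.138, 0.004, 2.941], 'contact_force': [0.613, -0.174, -0.794], 'opening': 0.14, 'grasp_force': 77.876, 'qpos': [0.584, 0.409, 1.53, 0.0, 1.197, -0.786]}
[0.0012, 0.0011, 0.0004, -0.2765, -0.5217, 0.0585]
```

Request:
carry_out --pt "0 0 0 -0.319 -0.503 0.04 1" --pt "0 0 0 -0.319 -0.503 0.08 1" --pt "0 0 0 -0.319 -0.503 0.08 1" --pt "0 0 0 -0.319 -0.503 0.08 1" --pt "0 0 0 -0.319 -0.503 0.08 1" --pt "0 0 0 -0.319 -0.503 0.08 1"

```text
clock: 7.82
eef_pos: [607.7, 230.8, 216.4]
tcp_rot: [3.142, -0.0, 2.942]
contact_force: [-0.1, -0.1, -0.9]
opening: 0.136
grasp_force: 78.2
```

Run:
```python
from h import *
s=st();c=r.get_calibration("wrist");im=r.grab_frame("wrist");np.savez("w2.npz",im=im,K=c["K"],pose=c["pose"],p=s["eef_pos"],rot=s["tcp_rot"])
p=np.array(s["eef_pos"]);print("tip pred",proj(c,p-[0,0,83]),"hole pred",proj(c,(608.85,230.5,107)))
u,v=map(int,proj(c,p-[0,0,83]));x,y=u-50,v-45;print(x,y)
cv2.imwrite("pics/e.png",cv2.resize(im[y:y+75,x:x+100,::-1],(800,600),interpolation=cv2.INTER_CUBIC))
```

```text
{'clock': 7.825, 'eef_pos': [607.706, 230.801, 216.383], 'tcp_rot': [3.142, -0.0, 2.942], 'contact_force': [-0.083, -0.137, -0.875], 'opening': 0.136, 'grasp_force': 78.192, 'qpos': [0.361, 0.405, 1.591, 0.0, 1.146, -1.011]}
tip pred [np.float64(255.2661220912009), np.float64(199.89193384911715)] hole pred [np.float64(255.2534544606417), np.float64(191.6747962330455)]
205 154
```

View pics/e.png

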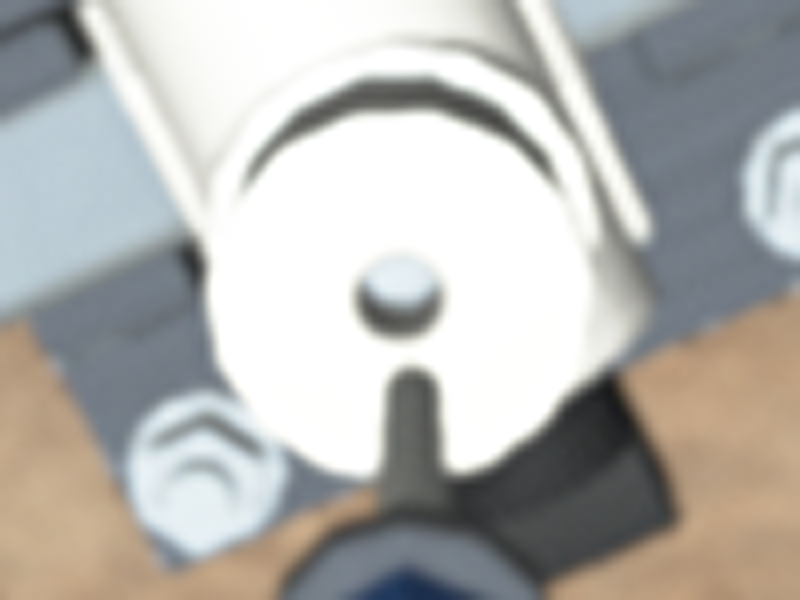

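The crop shows the hole centre at crop (399,296), the pin tip's upper edge at (412,367) and the collar's upper edge at about row 520. I'll compare these with the predicted edges to find where the punch sits in the hand.

Run:
```python
from h import *
c=dict(np.load("w2.npz"));im=c["im"];p=c["p"];Rm=R.from_euler("xyz",c["rot"])
f=lambda x,y,z:[round(((a-b)*8),0) for a,b in zip(proj(c,p+Rm.apply([x,y,z])),(205,154))]
print("tip edge",f(3,0,83),"tip c",f(0,0,83),"pin L/R",f(0,-3,70),f(0,3,70))
print("collar bottom edge",f(10,0,25),"top edge",f(10,0,19),"LR",f(0,-10,19),f(0,10,19))
for zt in(75,79,83,87): print(zt,f(3,0,zt))
for x in(-3,-2,-1,1): print("x",x,f(3+x,0,83),f(10+x,0,19),f(10+x,0,25))
cv2.imwrite("pics/f.png",cv2.resize(im[175:275,190:323,::-1],(798,600),interpolation=cv2.INTER_CUBIC))
```

```text
tip edge [np.float64(402.0), np.float64(335.0)] tip c [np.float64(402.0), np.float64(367.0)] pin L/R [np.float64(366.0), np.float64(411.0)] [np.float64(437.0), np.float64(411.0)]
collar bottom edge [np.float64(400.0), np.float64(475.0)] top edge [np.float64(400.0), np.float64(505.0)] LR [np.float64(249.0), np.float64(647.0)] [np.float64(551.0), np.float64(647.0)]
75 [np.float64(402.0), np.float64(360.0)]
79 [np.float64(402.0), np.float64(347.0)]
83 [np.float64(402.0), np.float64(335.0)]
87 [np.float64(402.0), np.float64(322.0)]
x -3 [np.float64(402.0), np.float64(367.0)] [np.float64(400.0), np.float64(548.0)] [np.float64(400.0), np.float64(517.0)]
x -2 [np.float64(402.0), np.float64(356.0)] [np.float64(400.0), np.float64(534.0)] [np.float64(400.0), np.float64(503.0)]
x -1 [np.float64(402.0), np.float64(345.0)] [np.float64(400.0), np.float64(520.0)] [np.float64(400.0), np.float64(489.0)]
x 1 [np.float64(402.0), np.float64(324.0)] [np.float64(400.0), np.float64(491.0)] [np.float64(400.0), np.float64(461.0)]
```

View pics/f.png

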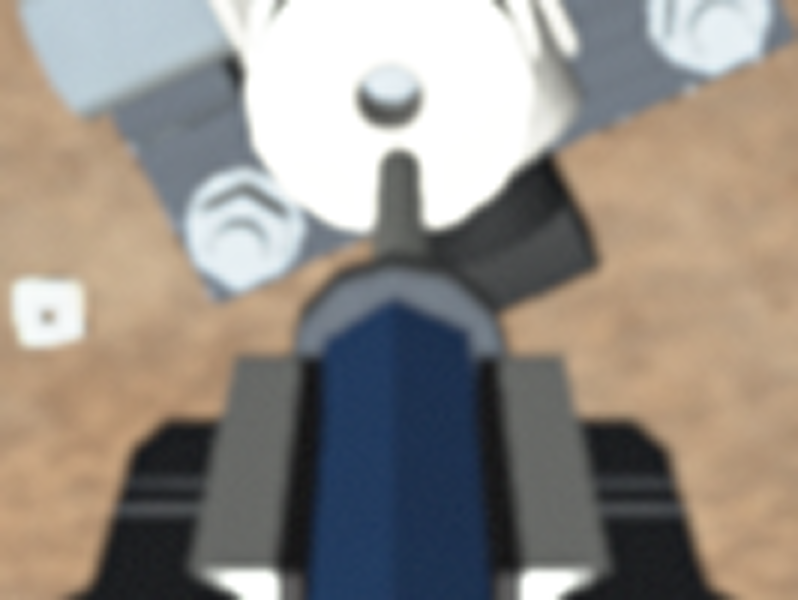

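The second crop shows the punch held square. It sits about 2 mm toward tool −x and 1 mm toward tool +y. I'll lower the tip close to the boss and re-measure the tip against the hole there.

Run:
```python
from h import *
s=st();print(rows((606.2,229.9,197),(np.pi,0,2.942)))
```

```text
{'clock': 7.875, 'eef_pos': [607.768, 230.782, 216.5], 'tcp_rot': [3.141, -0.0, 2.943], 'contact_force': [0.41, -0.507, -0.189], 'opening': 0.139, 'grasp_force': 78.192, 'qpos': [0.361, 0.405, 1.59, 0.0, 1.146, -1.011]}
[0.0, -0.0, 0.0002, 0.0054, -0.0047, 0.078]
```

Request:
carry_out --pt "0 0 0 0.005 -0.005 0.04 1" --pt "0 0 0 0.005 -0.005 0.076 1" --pt "0 0 0 0.005 -0.005 0.076 1" --pt "0 0 0 0.005 -0.005 0.076 1" --pt "0 0 0 0.005 -0.005 0.076 1"

```text
clock: 8.5
eef_pos: [606.9, 228.7, 197.8]
tcp_rot: [3.141, 0.0, 2.941]
contact_force: [0.0, 1.0, -0.6]
opening: 0.14
grasp_force: 78.2
```

Run:
```python
from h import *
s=st();c=r.get_calibration("wrist");im=r.grab_frame("wrist");s=st();np.savez("w3.npz",im=im,K=c["K"],pose=c["pose"],p=s["eef_pos"],rot=s["tcp_rot"])
p=np.array(s["eef_pos"]);Rm=R.from_euler("xyz",s["tcp_rot"])
u,v=map(int,proj(c,p-[0,0,83]));x,y=u-33,v-25
f=lambda q:[round((a-b)*12) for a,b in zip(proj(c,q),(x,y))]
for a in(0,-1,-2,-3): print("tip c/edge",a,f(p+Rm.apply([a,0.9,83])),f(p+Rm.apply([a+3,.9,83])))
print("hole",f((608.3,230.35,107)),"1mm x/y tool at hole",f(np.array((608.3,230.35,107))+Rm.apply([1,0,0])),f(np.array((608.3,230.35,107))+Rm.apply([0,1,0])),x,y)
cv2.imwrite("pics/g.png",cv2.resize(im[y:y+50,x:x+66,::-1],(792,600),interpolation=cv2.INTER_CUBIC))
```

```text
{'clock': 8.5, 'eef_pos': [606.912, 228.738, 197.815], 'tcp_rot': [3.141, 0.0, 2.941], 'contact_force': [0.034, 0.985, -0.624], 'opening': 0.14, 'grasp_force': 78.181, 'qpos': [0.358, 0.42, 1.611, -0.0, 1.11, -1.012]}
{'clock': 8.55, 'eef_pos': [606.94, 228.715, 197.826], 'tcp_rot': [3.141, 0.0, 2.941], 'contact_force': [0.315, 0.448, -0.991], 'opening': 0.137, 'grasp_force': 78.182, 'qpos': [0.358, 0.42, 1.612, -0.0, 1.109, -1.012]}
tip c/edge 0 [414, 311] [414, 263]
tip c/edge -1 [414, 327] [414, 279]
tip c/edge -2 [414, 343] [414, 295]
tip c/edge -3 [414, 359] [414, 311]
hole [429, 289] 1mm x/y tool at hole [429, 273] [445, 289] 222 174
```

View pics/g.png

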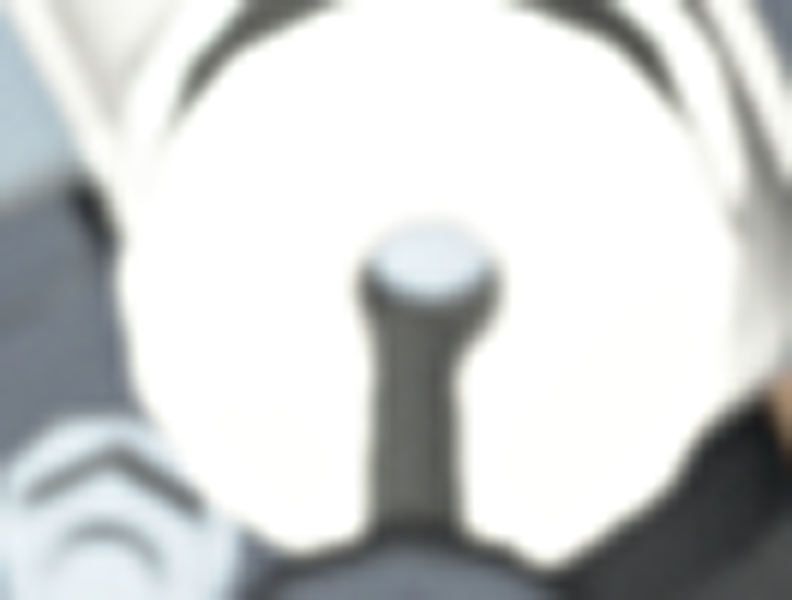

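The crop shows the hole centred at (429,288) and the tip at about (413,345). After allowing for height, I need +1.3 mm in tool x and +1.0 mm in tool y. I'll descend gently.

Request:
carry_out --pt "0 0 0 0.0052 0.004 0.01 1" --pt "0 0 0 0.0052 0.004 0.02 1" --pt "0 0 0 0.0052 0.004 0.024 1" --pt "0 0 0 0.0052 0.004 0.028 1" --pt "0 0 0 0.0052 0.004 0.032 1" --pt "0 0 0 0.0052 0.004 0.032 1"

```text
clock: 9.3
eef_pos: [605.6, 229.9, 189.4]
tcp_rot: [-3.142, -0.0, 2.941]
contact_force: [1.0, 0.9, -1.3]
opening: 0.137
grasp_force: 78.2
```

Request:
carry_out --pt "0 0 0 0 0 0.004 1" --pt "0 0 0 0 0 0.008 1" --pt "0 0 0 0 0 0.008 1"

```text
clock: 9.68
eef_pos: [605.6, 229.9, 187.4]
tcp_rot: [-3.141, -0.0, 2.941]
contact_force: [0.4, -0.6, -0.8]
opening: 0.138
grasp_force: 78.2
```

Request:
carry_out --pt "0 0 0 0 0 0.004 1" --pt "0 0 0 0 0 0.008 1" --pt "0 0 0 0 0 0.01 1" --pt "0 0 0 0 0 0.01 1"

```text
clock: 10.18
eef_pos: [605.6, 229.9, 185.0]
tcp_rot: [-3.142, -0.0, 2.941]
contact_force: [-0.6, -0.8, -1.5]
opening: 0.136
grasp_force: 78.2
```

Run:
```python
from h import *
s=st();c=r.get_calibration("wrist");im=r.grab_frame("wrist")
u,v=map(int,proj(c,(608.3,230.35,107)));x,y=u-33,v-25
cv2.imwrite("pics/h.png",cv2.resize(im[y:y+50,x:x+66,::-1],(792,600),interpolation=cv2.INTER_CUBIC))
```

```text
{'clock': 10.175, 'eef_pos': [605.583, 229.909, 184.968], 'tcp_rot': [-3.142, -0.0, 2.941], 'contact_force': [-0.573, -0.819, -1.545], 'opening': 0.136, 'grasp_force': 78.183, 'qpos': [0.361, 0.432, 1.624, 0.0, 1.086, -1.01]}
```

View pics/h.png

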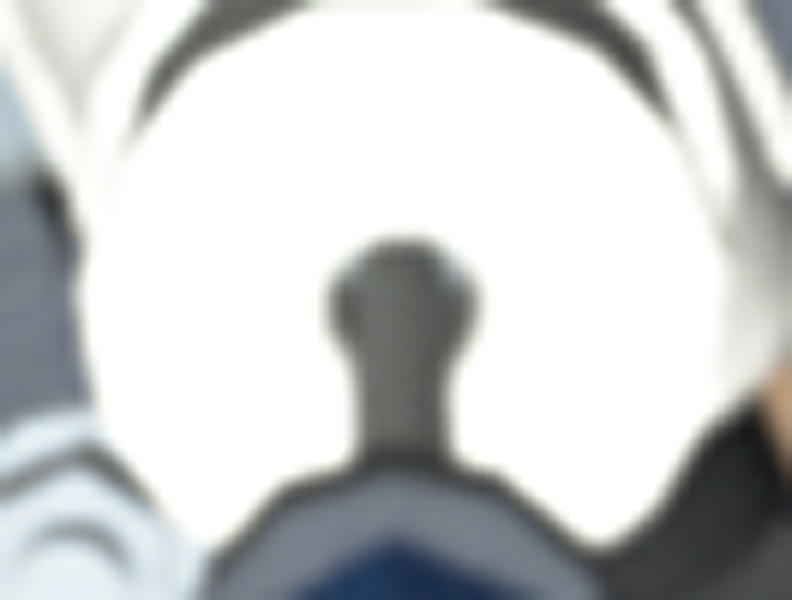

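The pin is inside the hole and centred: the pin is at column 403 and the hole at 402. Now I'll feel downward for the pad.

Request:
carry_out --pt "0 0 0 0 0 0.004 1" --pt "0 0 0 0 0 0.008 1" --pt "0 0 0 0 0 0.012 1" --pt "0 0 0 0 0 0.012 1"

```text
clock: 10.72
eef_pos: [605.6, 229.9, 181.9]
tcp_rot: [-3.142, -0.0, 2.941]
contact_force: [0.1, 0.6, -0.7]
opening: 0.136
grasp_force: 78.2
```

Request:
carry_out --pt "0 0 0 0 0 0.004 1" --pt "0 0 0 0 0 0.008 1" --pt "0 0 0 0 0 0.012 1" --pt "0 0 0 0 0 0.012 1"

```text
clock: 11.22
eef_pos: [605.6, 229.9, 178.9]
tcp_rot: [-3.142, -0.0, 2.941]
contact_force: [0.5, 0.1, 0.0]
opening: 0.141
grasp_force: 78.2
```

Request:
carry_out --pt "0 0 0 0 0 0.004 1" --pt "0 0 0 0 0 0.008 1" --pt "0 0 0 0 0 0.01 1" --pt "0 0 0 0 0 0.01 1"

```text
clock: 11.72
eef_pos: [605.6, 229.9, 176.5]
tcp_rot: [-3.142, -0.0, 2.941]
contact_force: [-0.3, -0.2, -1.0]
opening: 0.137
grasp_force: 78.2
```

Request:
carry_out --pt "0 0 0 0 0 0.004 1" --pt "0 0 0 0 0 0.008 1" --pt "0 0 0 0 0 0.01 1" --pt "0 0 0 0 0 0.01 1"

```text
clock: 12.22
eef_pos: [605.7, 229.9, 174.2]
tcp_rot: [3.142, 0.0, 2.941]
contact_force: [-0.4, -1.3, 0.8]
opening: 0.139
grasp_force: 78.4
```

Request:
carry_out --pt "0 0 0 0 0 0.003 1" --pt "0 0 0 0 0 0.006 1" --pt "0 0 0 0 0 0.006 1"

```text
clock: 12.6
eef_pos: [605.7, 230.0, 172.7]
tcp_rot: [3.141, 0.0, 2.941]
contact_force: [-0.8, -1.1, 4.9]
opening: 0.134
grasp_force: 78.8
```

Request:
carry_out --pt "0 0 0 0 0 0.003 1" --pt "0 0 0 0 0 0.006 1" --pt "0 0 0 0 0 0.008 1" --pt "0 0 0 0 0 0.008 1"

```text
clock: 13.1
eef_pos: [605.7, 230.0, 170.5]
tcp_rot: [3.142, 0.0, 2.941]
contact_force: [-0.6, -1.0, 4.4]
opening: 0.139
grasp_force: 78.8
```

Request:
carry_out --pt "0 0 0 0 0 0.002 1" --pt "0 0 0 0 0 0.003 1" --pt "0 0 0 0 0 0.003 1"

```text
clock: 13.48
eef_pos: [605.7, 230.0, 169.8]
tcp_rot: [3.141, 0.0, 2.941]
contact_force: [-0.3, -0.4, 5.2]
opening: 0.137
grasp_force: 78.8
```

```bash
cat > chk.py <<'E'
from h import *
import sys
s=st();r.grab_frame("scene")
for l in("barrel","key_bow"):
    print(l,[(round(d["score"],2),np.round(d["position"],1).tolist(),int(d["region"].sum())) for d in r.silhouettes("scene",l)[:2]])
E
python3 chk.py
```

```text
{'clock': 13.475, 'eef_pos': [605.683, 229.995, 169.848], 'tcp_rot': [3.141, 0.0, 2.941], 'contact_force': [-0.339, -0.444, 5.182], 'opening': 0.137, 'grasp_force': 78.767, 'qpos': [0.361, 0.448, 1.636, 0.0, 1.058, -1.01]}
barrel [(0.72, [209.4, 259.5], 269)]
key_bow [(0.73, [208.5, 261.3], 257)]
```

Not released yet (the bow is still at about (209,260)). I'll take finer steps.

Request:
carry_out --pt "0 0 0 0 0 0.002 1" --pt "0 0 0 0 0 0.002 1"

```text
clock: 13.88
eef_pos: [605.6, 230.0, 169.1]
tcp_rot: [3.142, -0.0, 2.941]
contact_force: [0.6, -0.6, 4.3]
opening: 0.135
grasp_force: 78.7
```

Request:
carry_out --pt "0 0 0 0 0 0.002 1" --pt "0 0 0 0 0 0.002 1"

```text
clock: 14.12
eef_pos: [605.6, 230.0, 168.7]
tcp_rot: [-3.142, -0.0, 2.941]
contact_force: [-0.7, -0.3, 5.0]
opening: 0.14
grasp_force: 78.7
```

```bash
python3 chk.py
```

```text
{'clock': 14.125, 'eef_pos': [605.631, 229.958, 168.731], 'tcp_rot': [-3.142, -0.0, 2.941], 'contact_force': [-0.697, -0.31, 4.995], 'opening': 0.14, 'grasp_force': 78.686, 'qpos': [0.361, 0.449, 1.637, 0.0, 1.056, -1.01]}
barrel [(0.56, [207.9, 262.1], 271)]
key_bow [(0.62, [213.0, 262.4], 329)]
```

Request:
carry_out --pt "0 0 0 0 0 0.0015 1" --pt "0 0 0 0 0 0.0015 1"

```text
clock: 14.52
eef_pos: [605.7, 229.9, 168.4]
tcp_rot: [3.142, 0.0, 2.941]
contact_force: [-0.1, -0.7, 3.8]
opening: 0.14
grasp_force: 78.7
```

```bash
python3 chk.py
```

```text
{'clock': 14.525, 'eef_pos': [605.664, 229.917, 168.42], 'tcp_rot': [3.142, 0.0, 2.941], 'contact_force': [-0.094, -0.736, 3.79], 'opening': 0.14, 'grasp_force': 78.69, 'qpos': [0.36, 0.449, 1.637, -0.0, 1.055, -1.01]}
barrel [(0.66, [210.9, 262.0], 314)]
key_bow [(0.83, [210.5, 260.1], 354), (0.39, [273.0, 260.9], 240)]
```

Run:
```python
from h import *
im=r.grab_frame("scene")[:,:,::-1];a=cv2.imread("pics/a.png")
f=lambda q:cv2.resize(q[170:250,195:295],(400,320),interpolation=cv2.INTER_CUBIC)
cv2.imwrite("pics/i.png",np.hstack([f(a),f(im)]))
print(st()["contact_force"])
```

```text
{'clock': 14.725, 'eef_pos': [605.641, 229.931, 168.442], 'tcp_rot': [3.142, 0.0, 2.941], 'contact_force': [-1.019, 0.58, 3.658], 'opening': 0.136, 'grasp_force': 78.69, 'qpos': [0.361, 0.449, 1.637, -0.0, 1.055, -1.01]}
[-1.01851713  0.58026876  3.65757173]
```

View pics/i.png

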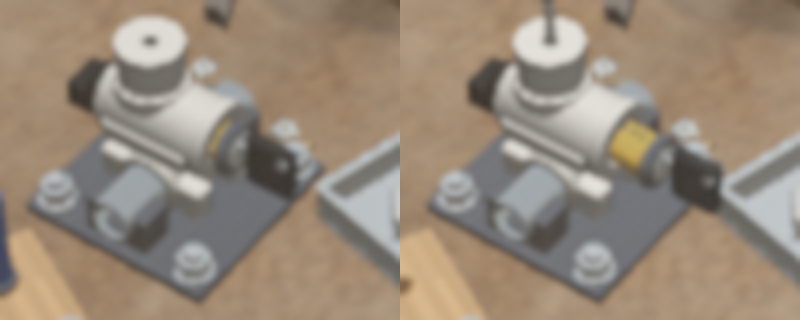

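The right half shows the brass body out by about 15 mm, so the barrel is freed. I'll withdraw the punch.

Request:
carry_out --pt "0 0 0 0 0 -0.04 1" --pt "0 0 0 0 0 -0.15 1" --pt "0 0 0 0 0 -0.27 1" --pt "0 0 0 0 0 -0.3 1" --pt "0 0 0 0 0 -0.3 1"

```text
clock: 15.35
eef_pos: [605.5, 229.9, 243.2]
tcp_rot: [-3.142, -0.0, 2.941]
contact_force: [0.6, -0.3, -1.6]
opening: 0.14
grasp_force: 78.2
```

Run:
```python
from h import *
s=st();print(rows((556,369.4,240),(np.pi,0,2.941)),proj(r.get_calibration("scene"),(0,0,0)))
```

```text
{'clock': 15.35, 'eef_pos': [605.458, 229.89, 243.225], 'tcp_rot': [-3.142, -0.0, 2.941], 'contact_force': [0.647, -0.272, -1.623], 'opening': 0.14, 'grasp_force': 78.213, 'qpos': [0.361, 0.378, 1.57, 0.0, 1.194, -1.01]}
[-0.0, -0.0, 0.0001, 0.3049, 0.5075, 0.0129] [np.float64(552.5036277600301), np.float64(341.29895577945825)]
```

Request:
carry_out --pt "0 0 0 0.305 0.5075 0.013 1" --pt "0 0 0 0.305 0.5075 0.013 1" --pt "0 0 0 0.305 0.5075 0.013 1" --pt "0 0 0 0.305 0.5075 0.1 1" --pt "0 0 0 0.305 0.5075 0.2 1" --pt "0 0 0 0.305 0.5075 0.32 1" --pt "0 0 0 0.305 0.5075 0.32 1" --pt "0 0 0 0.305 0.5075 0.32 1"

```text
clock: 16.35
eef_pos: [556.5, 369.3, 163.8]
tcp_rot: [-3.142, 0.0, 2.941]
contact_force: [0.3, -0.1, -0.4]
opening: 0.14
grasp_force: 78.4
```

Run:
```python
from h import *
s=st();print(rows((556,369.4,95),(np.pi,0,2.941)))
```

```text
{'clock': 16.35, 'eef_pos': [556.517, 369.256, 163.802], 'tcp_rot': [-3.142, 0.0, 2.941], 'contact_force': [0.253, -0.061, -0.416], 'opening': 0.14, 'grasp_force': 78.371, 'qpos': [0.584, 0.483, 1.594, -0.0, 1.065, -0.786]}
[-0.0, 0.0, -0.0, 0.0022, 0.0002, 0.2752]
```

Request:
carry_out --pt "0 0 0 0.002 0 0.05 1" --pt "0 0 0 0.002 0 0.15 1" --pt "0 0 0 0.002 0 0.25 1" --pt "0 0 0 0.002 0 0.28 1" --pt "0 0 0 0.002 0 0.284 1" --pt "0 0 0 0.002 0 0.284 1"

```text
clock: 17.1
eef_pos: [556.3, 369.9, 93.4]
tcp_rot: [3.141, 0.001, 2.941]
contact_force: [0.2, -0.1, -0.9]
opening: 0.143
grasp_force: 78.4
```

Request:
carry_out --pt "0 0 0 0 0 0.008 1" --pt "0 0 0 0 0 0.016 1" --pt "0 0 0 0 0 0.02 1" --pt "0 0 0 0 0 0.02 1"

```text
clock: 17.6
eef_pos: [555.6, 369.5, 87.3]
tcp_rot: [-3.141, -0.0, 2.941]
contact_force: [0.5, 0.1, -1.1]
opening: 0.139
grasp_force: 78.4
```

Request:
carry_out --pt "0 0 0 0 0 0.003 1" --pt "0 0 0 0 0 0.004 1" --pt "0 0 0 0 0 0.004 1"

```text
clock: 17.98
eef_pos: [555.8, 369.6, 87.0]
tcp_rot: [3.141, 0.0, 2.941]
contact_force: [-2.1, -0.9, 5.1]
opening: 0.134
grasp_force: 79.1
```

Seated. I'll open the gripper and rise.

Request:
carry_out --pt "0 0 0 0 0 0 0.4" --pt "0 0 0 0 0 0 -0.2" --pt "0 0 0 0 0 0 -0.6" --pt "0 0 0 0 0 0 -0.8" --pt "0 0 0 0 0 0 -0.8" --pt "0 0 0 0 0 -0.15 -0.8" --pt "0 0 0 0 0 -0.35 -0.8" --pt "0 0 0 0 0 -0.5 -0.8"

```text
clock: 18.98
eef_pos: [556.0, 369.8, 213.6]
tcp_rot: [3.141, 0.001, 2.941]
contact_force: [0.3, 1.1, -0.0]
opening: 0.901
grasp_force: 0.0
```

Run:
```python
from h import *
s=st();c=r.get_calibration("wrist");im=r.grab_frame("wrist");s=st()
o=r.silhouettes("wrist","pin_punch")[0];print(o["score"],o["position"],proj(c,(556,370,130)),proj(c,(556,370,65)))
print(rows((510,207,215),(np.pi,0,2.941)))
```

```text
{'clock': 18.975, 'eef_pos': [556.004, 369.801, 213.557], 'tcp_rot': [3.141, 0.001, 2.941], 'contact_force': [0.306, 1.125, -0.012], 'opening': 0.901, 'grasp_force': 0.0, 'qpos': [0.585, 0.434, 1.553, 0.0, 1.153, -0.786]}
{'clock': 19.025, 'eef_pos': [557.907, 371.049, 218.798], 'tcp_rot': [3.136, 0.006, 2.941], 'contact_force': [1.757, 0.674, 3.839], 'opening': 0.9, 'grasp_force': 0.0, 'qpos': [0.585, 0.429, 1.548, 0.0, 1.157, -0.786]}
0.61 [187.8, 257.7] [np.float64(255.4527563252032), np.float64(199.47882970985063)] [np.float64(255.50519302288524), np.float64(178.67920326303945)]
[0.0018, 0.0018, 0.0001, 0.0571, -0.6811, 0.0023]
```

Run:
```python
from h import *
b=r.get_calibration("top");a=r.get_calibration("scene");c=dict(np.load("w1.npz"));k=1.5625
print("corner top-c",tri(b,(172,297),c,(395/k,205/k)), "top-scene",tri(b,(172,297),a,(80,197)))
print("box corner",tri(b,(172,341),c,(335/k,162/k)))
print("frontflap corner top-scene",tri(b,(246,375),a,(132,337)))
print(rows((520,209,180),(np.pi,0,3.38)))
```

```text
corner top-c [562.64364888 145.23768445 206.35314974] top-scene [571.60642476 229.45301698 363.96868945]
box corner [587.2274777   16.11251704   1.1874042 ]
frontflap corner top-scene [458.72428015  41.34638993 225.92309332]
[0.0014, 0.0021, -0.1397, 0.0202, -0.6661, 0.1426]
```

Request:
carry_out --pt "0 0 -0.05 0.02 -0.25 0.0 -0.8" --pt "0 0 -0.1 0.02 -0.5 0.0 -0.8" --pt "0 0 -0.14 0.02 -0.666 0.05 -0.8" --pt "0 0 -0.14 0.02 -0.666 0.14 -0.8" --pt "0 0 -0.14 0.02 -0.666 0.14 -0.8" --pt "0 0 -0.14 0.02 -0.666 0.14 -0.8"

```text
clock: 19.82
eef_pos: [517.9, 207.8, 176.6]
tcp_rot: [3.142, 0.0, -2.902]
contact_force: [0.2, -0.3, 0.3]
opening: 0.904
grasp_force: 0.0
```

Run:
```python
from h import *
s=st();c=r.get_calibration("wrist");im=r.grab_frame("wrist");s=st()
for l in("key_bow","barrel"): print(l,[(round(o["score"],2),o["position"]) for o in r.silhouettes("wrist",l)[:2]])
for t in(-76,-80):
  o=np.array((595.7,227.3,0))+t*np.array([.972,.236,0]);print(t,o,proj(c,o+[0,0,75]),proj(c,o+[0,0,58]))
cv2.imwrite("pics/j.png",cv2.resize(im[90:290,125:391,::-1],(798,600),interpolation=cv2.INTER_CUBIC))
```

```text
{'clock': 19.825, 'eef_pos': [517.882, 207.794, 176.618], 'tcp_rot': [3.142, 0.0, -2.902], 'contact_force': [0.187, -0.293, 0.264], 'opening': 0.904, 'grasp_force': 0.0, 'qpos': [0.379, 0.31, 1.83, 0.0, 1.001, -1.432]}
{'clock': 19.875, 'eef_pos': [518.068, 208.005, 176.901], 'tcp_rot': [3.141, 0.001, -2.902], 'contact_force': [-0.366, -1.071, -0.226], 'opening': 0.901, 'grasp_force': 0.0, 'qpos': [0.379, 0.31, 1.83, 0.0, 1.001, -1.432]}
key_bow [(0.82, [213.5, 253.0])]
barrel [(0.74, [214.4, 253.9]), (0.49, [286.9, 439.5])]
-76 [521.828 209.364   0.   ] [np.float64(256.3729742095979), np.float64(197.86651505954828)] [np.float64(256.3545487585131), np.float64(191.99005722261006)]
-80 [517.94 208.42   0.  ] [np.float64(256.38197286223385), np.float64(192.8890969572114)] [np.float64(256.36292995401976), np.float64(187.2894259814541)]
```

View pics/j.png

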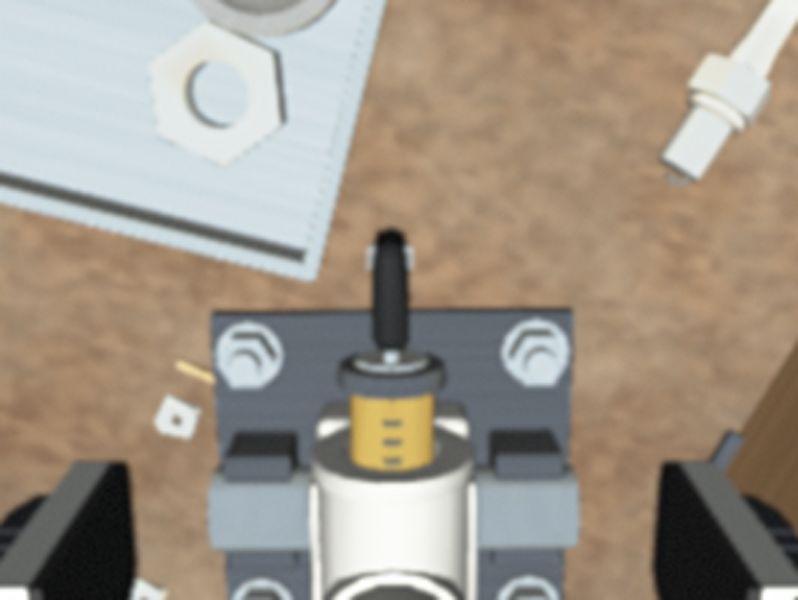

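The crop shows the key bow at column 391 and rows 228–350, square to the fingers. It needs about −0.8 mm in tool y and +1.5 mm in tool x. I'll descend and grip.

Request:
carry_out --pt "0 0 0 0.006 -0.0034 0.2 -0.6" --pt "0 0 0 0.006 -0.0034 0.4 -0.4" --pt "0 0 0 0.006 -0.0034 0.5 -0.4" --pt "0 0 0 0.006 -0.0034 0.522 -0.4" --pt "0 0 0 0.006 -0.0034 0.522 -0.4" --pt "0 0 0 0.006 -0.0034 0.522 -0.4" --force 40

```text
clock: 20.72
eef_pos: [517.4, 206.7, 47.3]
tcp_rot: [3.141, 0.002, -2.902]
contact_force: [0.2, 0.2, -0.3]
opening: 0.701
grasp_force: 0.0
```

Request:
carry_out --pt "0 0 0 0 0 0 0.3" --pt "0 0 0 0 0 0 0.6" --pt "0 0 0 0 0 0 0.8" --pt "0 0 0 0 0 0 1" --pt "0 0 0 0 0 0 1" --pt "0 0 0 0 0 0 1" --pt "0 0 0 0 0 0 1" --force 40

```text
clock: 21.6
eef_pos: [516.5, 206.3, 46.0]
tcp_rot: [3.141, 0.0, -2.902]
contact_force: [-1.3, 0.7, 5.3]
opening: 0.107
grasp_force: 39.9
```

Request:
carry_out --pt "0 0 0 0 0 0 1" --pt "0 0 0 0.02 0 0 1" --pt "0 0 0 0.04 0 0 1" --pt "0 0 0 0.07 0 0 1" --pt "0 0 0 0.1 0 0 1" --pt "0 0 0 0.1 0 0 1" --force 70

```text
clock: 22.35
eef_pos: [490.5, 199.7, 45.5]
tcp_rot: [-3.141, -0.002, -2.902]
contact_force: [-0.7, 0.1, -1.9]
opening: 0.102
grasp_force: 71.3
```

Request:
carry_out --pt "0 0 0 0.03 0 0 1" --pt "0 0 0 0.07 0 0 1" --pt "0 0 0 0.12 0 0 1" --pt "0 0 0 0.18 0 0 1" --pt "0 0 0 0.18 0 0 1" --pt "0 0 0 0.18 0 -0.15 1" --pt "0 0 0 0.18 0 -0.3 1" --pt "0 0 0 0.18 0 -0.3 1"

```text
clock: 23.35
eef_pos: [450.7, 190.5, 123.6]
tcp_rot: [3.141, 0.006, -2.902]
contact_force: [0.6, 0.8, -1.7]
opening: 0.099
grasp_force: 71.3
```

Run:
```python
from h import *
s=st();c=r.get_calibration("wrist");im=r.grab_frame("wrist")
for l in("barrel","key_bow","big_nut","bearing"): print(l,[(round(o["score"],2),o["position"],int(o["region"].sum())) for o in r.silhouettes("wrist",l)[:2]])
p=np.array(s["eef_pos"]);Rm=R.from_euler("xyz",s["tcp_rot"])
print("expect body mid/end",proj(c,p+Rm.apply([-60,0,-12])),proj(c,p+Rm.apply([-90,0,-12])))
for z,y in((120,1.57),(50,1.57)): print(rows((445,82,z),(np.pi,0,y)))
# brass pixels
h=cv2.cvtColor(im,cv2.COLOR_RGB2HSV);m=cv2.inRange(h,(15,90,90),(32,255,255));m=cv2.morphologyEx(m,cv2.MORPH_OPEN,np.ones((3,3)))
n,_,stt,_=cv2.connectedComponentsWithStats(m);print(stt[stt[:,4]>100])
```

```text
{'clock': 23.35, 'eef_pos': [450.668, 190.543, 123.557], 'tcp_rot': [3.141, 0.006, -2.902], 'contact_force': [0.616, 0.849, -1.651], 'opening': 0.099, 'grasp_force': 71.335, 'qpos': [0.397, 0.282, 2.019, -0.0, 0.834, -1.413]}
barrel [(0.77, [288.7, 256.2], 3188)]
key_bow [(0.85, [288.0, 255.9], 3217), (0.22, [285.4, 317.0], 86)]
big_nut [(0.87, [216.9, 189.6], 1803)]
bearing [(0.84, [162.0, 197.2], 3339)]
expect body mid/end [np.float64(255.36219151013736), np.float64(373.3174196008149)] [np.float64(255.39758529530312), np.float64(420.8256915930667)]
[-0.0006, -0.0003, 0.5765, 0.1121, -0.4143, -0.0005]
[-0.0006, -0.0003, 0.5765, 0.1115, -0.4143, 0.2795]
[[     0      0    512    384 178243]
 [    67      0     96     77   4343]
 [   153      5     63     90   2201]
 [   195     15      9     15    101]
 [   423    163     31     23    354]
 [   400    211    112    150  10056]
 [   237    335     39     14    443]
 [   376    338     15     15    136]]
```

Request:
carry_out --pt "0 0 0.06 0.03 -0.05 0.03 1" --pt "0 0 0.12 0.06 -0.12 0.06 1" --pt "0 0 0.18 0.1 -0.2 0.1 1" --pt "0 0 0.24 0.112 -0.28 0.1 1" --pt "0 0 0.3 0.112 -0.34 0.1 1" --pt "0 0 0.36 0.112 -0.414 0.1 1" --pt "0 0 0.42 0.112 -0.414 0.1 1" --pt "0 0 0.48 0.112 -0.414 0.1 1"

```text
clock: 24.6
eef_pos: [445.2, 82.0, 94.9]
tcp_rot: [-3.14, -0.0, 1.874]
contact_force: [-0.4, -0.1, -2.0]
opening: 0.1
grasp_force: 71.3
```

Run:
```python
from h import *
s=st();Rt=R.from_euler("xyz",(np.pi,0,1.555))
for z in(80,30):
  for t in(0,3.8,-3.8):
    rr=(Rt*R.from_euler("y",t,degrees=True));print(z,t,rows((445,82,z),rr.as_euler("xyz")),"end dir",rr.apply([-1,0,0]).round(3))
```

```text
{'clock': 24.6, 'eef_pos': [445.199, 82.026, 94.948], 'tcp_rot': [-3.14, -0.0, 1.874], 'contact_force': [-0.438, -0.11, -1.966], 'opening': 0.1, 'grasp_force': 71.294, 'qpos': [0.179, 0.284, 2.108, 0.0, 0.751, -0.125]}
80 0 [-0.0005, 0.0, 0.1016, 0.0001, -0.0007, 0.0598] end dir [-0.016 -1.     0.   ]
80 3.8 [-0.0039, 0.0209, 0.1015, 0.0001, -0.0007, 0.0598] end dir [-0.016 -0.998 -0.066]
80 -3.8 [0.0028, -0.0209, 0.1016, 0.0001, -0.0007, 0.0598] end dir [-0.016 -0.998  0.066]
30 0 [-0.0005, 0.0, 0.1016, 0.0001, -0.0004, 0.2598] end dir [-0.016 -1.     0.   ]
30 3.8 [-0.0039, 0.0209, 0.1015, 0.0001, -0.0004, 0.2598] end dir [-0.016 -0.998 -0.066]
30 -3.8 [0.0028, -0.0209, 0.1016, 0.0001, -0.0004, 0.2598] end dir [-0.016 -0.998  0.066]
```

Request:
carry_out --pt "-0.004 0.021 0.1015 0 0 0.06 1" --pt "-0.004 0.021 0.1015 0 0 0.12 1" --pt "-0.004 0.021 0.1015 0 0 0.2 1" --pt "-0.004 0.021 0.1015 0 0 0.27 1" --pt "-0.004 0.021 0.1015 0 0 0.284 1" --pt "-0.004 0.021 0.1015 0 0 0.284 1"

```text
clock: 25.35
eef_pos: [445.4, 82.4, 24.6]
tcp_rot: [3.141, -0.067, 1.562]
contact_force: [0.0, 0.1, -2.4]
opening: 0.101
grasp_force: 71.2
```

Request:
carry_out --pt "0 0 0 0 0 0.01 1" --pt "0 0 0 0 0 0.02 1" --pt "0 0 0 0 0 0.028 1" --pt "0 0 0 0 0 0.028 1"

```text
clock: 25.85
eef_pos: [445.7, 82.9, 17.9]
tcp_rot: [3.14, -0.067, 1.562]
contact_force: [-0.1, 0.2, -2.3]
opening: 0.102
grasp_force: 71.2
```

Request:
carry_out --pt "0 0 0 0 0 0.004 1" --pt "0 0 0 0 0 0.008 1" --pt "0 0 0 0 0 0.008 1"

```text
clock: 26.22
eef_pos: [445.9, 83.1, 17.0]
tcp_rot: [3.139, -0.067, 1.562]
contact_force: [-5.2, -1.9, 20.7]
opening: 0.102
grasp_force: 75.0
```

Request:
carry_out --pt "0 0 0 0 0 -0.003 1" --pt "0 0 0 0 0 -0.0045 1" --pt "0 0 0 0 0 -0.0045 1" --force 30

```text
clock: 26.6
eef_pos: [445.9, 83.0, 17.2]
tcp_rot: [3.139, -0.067, 1.562]
contact_force: [-0.5, -0.5, 5.9]
opening: 0.105
grasp_force: 72.2
```

Request:
carry_out --pt "0 0 0 0 0 -0.001 0.78" --pt "0 0 0 0 0 -0.001 0.75" --pt "0 0 0 0 0 -0.001 0.7" --pt "0 0 0 0 0 -0.001 0.6" --pt "0 0 0 0 0 -0.001 0.5" --pt "0 0 0 0 0 -0.001 0.5" --force 30

```text
clock: 27.35
eef_pos: [445.7, 82.9, 17.3]
tcp_rot: [3.14, -0.067, 1.562]
contact_force: [0.8, -0.0, 0.3]
opening: 0.252
grasp_force: 0.0
```

Run:
```python
from h import *
s=st();c=r.get_calibration("wrist")
im=r.grab_frame("wrist")
for l in("barrel","key_bow"):
    for o in r.silhouettes("wrist",l)[:1]:
        ys,xs=np.nonzero(o["region"]);print(l,o["score"],o["position"],xs.min(),xs.max(),ys.min(),ys.max())
```

```text
{'clock': 27.35, 'eef_pos': [445.722, 82.91, 17.29], 'tcp_rot': [3.14, -0.067, 1.562], 'contact_force': [0.848, -0.009, 0.251], 'opening': 0.252, 'grasp_force': 0.0, 'qpos': [0.131, 0.432, 2.154, 0.127, 0.548, 0.032]}
barrel 0.91 [302.0, 256.2] 228 285 222 348
key_bow 0.56 [300.8, 256.5] 228 285 223 348
```

Request:
carry_out --pt "0 0 0 0 0 0 0.3" --pt "0 0 0 0 0 0 0.15" --pt "0 0 0 0 0 0 0.15" --pt "0 0 0 0 0 -0.05 0.15" --pt "0 0 0 0 0 -0.15 0.15" --pt "0 0 0 0 0 -0.35 0.15" --pt "0 0 0 0 0 -0.5 0.15" --pt "0 0 0 0 0 -0.5 0.15"

```text
clock: 28.5
eef_pos: [447.5, 74.6, 145.4]
tcp_rot: [3.133, -0.067, 1.562]
contact_force: [0.5, -0.1, -0.6]
opening: 0.428
grasp_force: 0.0
```

Run:
```python
from h import *
s=st();c=r.get_calibration("wrist")
im=r.grab_frame("wrist")
for l in("barrel","big_nut","bearing"):
    for o in r.silhouettes("wrist",l)[:1]:
        ys,xs=np.nonzero(o["region"]);print(l,round(o["score"],2),o["position"],xs.min(),xs.max(),ys.min(),ys.max())
        print([onz(c,q,24).round(0).tolist() for q in((ys.min(),xs[ys.argmin()]),(ys.max(),xs[ys.argmax()]),o["position"])])
r.grab_frame("scene")
for l in("pin_punch","drift","barrel","plug"): print(l,[(round(o["score"],2),np.round(o["position"]).tolist(),int(o["region"].sum())) for o in r.silhouettes("scene",l)[:2]])
print(st()["clock"])
```

```text
{'clock': 28.5, 'eef_pos': [447.47, 74.61, 145.429], 'tcp_rot': [3.133, -0.067, 1.562], 'contact_force': [0.477, -0.115, -0.55], 'opening': 0.428, 'grasp_force': 0.0, 'qpos': [0.112, 0.192, 2.082, 0.088, 0.853, 0.064]}
barrel 0.69 [237.9, 254.5] 235 271 168 293
[[446.0, 99.0, 24.0], [443.0, -13.0, 24.0], [447.0, 39.0, 24.0]]
big_nut 0.84 [109.6, 306.4] 272 321 82 133
[[484.0, 166.0, 24.0], [475.0, 127.0, 24.0], [489.0, 145.0, 24.0]]
bearing 0.97 [100.1, 230.1] 207 272 69 138
[[437.0, 176.0, 24.0], [435.0, 123.0, 24.0], [429.0, 153.0, 24.0]]
pin_punch [(0.74, [233.0, 192.0], 223)]
drift [(0.77, [265.0, 214.0], 301)]
barrel [(0.62, [208.0, 345.0], 439)]
plug [(0.85, [270.0, 262.0], 282)]
{'clock': 28.95, 'eef_pos': [444.959, 74.561, 141.288], 'tcp_rot': [3.141, -0.067, 1.562], 'contact_force': [0.078, 0.383, -0.15], 'opening': 0.422, 'grasp_force': 0.0, 'qpos': [0.112, 0.199, 2.085, 0.088, 0.851, 0.063]}
28.95
```

The barrel lies in the tray from y≈99 to −13, clear of the nut and bearing. The punch is upright in its stand and the gripper is clear, so I'll hand in.

```bash
python3 -c "
from h import *
print(r.sign_off())"
```

```text
the job is handed in; nothing more can be done
None
```

The barrel is out and lying in the free part of the tray, the punch is upright in its hole in the stand, and the job was handed in at 29 s; lowering the barrel peaked at about 21 N on the tray floor before I eased off to 6 N and opened the gripper.

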